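# Roll a hot pastry form to its cooling seat with a spatula

### The job

The steel pastry form on the flat run of the cooling rack is hot: take up the red-handled spatula and, with the spatula alone, gently roll the form along the rails until it drops and rests in the empty seat, short of the cooled form in the end seat, which must be neither touched by it nor shifted. Never touch the hot form with the gripper or the arm. Then lay the spatula down flat on the bare wooden worktop, clear of the rack, and leave the dough scraper where it is.

Things in the scene. Friction and masses are not known exactly. Their poses are not given: they have to be found in the camera images.
- hot_form: Hot pastry form: plain steel tube, 32 mm diameter, 108 mm long, about 0.15 kg, lying across the rails on the rack's flat run, free to roll. Origin mid-tube on its axis; own x axis along the tube (y, z turn as it rolls). Origin 50 mm above the worktop on the flat rails, 46 mm in a seat. Rolls with slight resistance (under 0.5 N); a push of 1 N or more can drive it out of a seat again
- cold_form: Identical steel form, already cooled, in the end seat of the rack (the last seat, farthest to the robot's left). Origin mid-tube, x axis along the tube. When both forms are seated, 28 mm are free between them
- spatula: Red-handled rubber spatula, 276 mm long, about 0.07 kg, flat on the worktop between robot and rack, blade to the robot's left. Origin at mid-length on the underside, z up, y along it: handle from y = -40 to +138 mm, 24 mm wide, 15 mm thick at most (grip it from above, y = -20 to +60 mm); blade from y = -46 to -138 mm, 54 mm wide, up to 10 mm thick
- blade_end (a point): Middle of the spatula blade's free end, 138 mm from the spatula's origin along its -y and 5 mm above its underside; the edge that pushes
- rack: Fixed metal cooling rack, 320 (y) x 137 (x) x 44 mm. Origin under its centre on the worktop; forms roll along its y; +y points to the seats, to the robot's left. Level rails, top 34 mm up, lie 38 to 58 mm either side of the centre line, open between (cross rods, top 16 mm up). Side plates stand 10 mm, end stop tabs (on the rails only) 8 mm above the rails. Flat run y = -150 to +53 mm
- seat (a point): Where a form's origin is when it lies in the empty seat: rack centre line, rack y = +65 mm, 46 mm above the worktop; axes as the rack's. A seat is a gap in both rails between two round pins 23 mm apart (y = +53 and +77 mm); a form whose centre passes the first pin sinks in by 4 mm
- end_seat (a point): The same point of the end seat (rack y = +125 mm), where the cooled form lies; axes as the rack's
- bench_scraper: Bystander: steel dough scraper with black grip, 96 x 162 x 17 mm, lying on the worktop behind the rack. Origin under its centre
Not all that is in view belongs to the job. What is shaped like the cold_form but green is not meant.

How it is judged (in metres and radians):
On the way, in this order (a step that is already met when the one before it is completed fails the run):
1. the spatula is lifted off the worktop (height (world z) of spatula above 0.03 m), for 0.2 s.
2. the hot form lies in the empty seat (x of hot_form in the frame of seat between -0.008 and 0.008 m and y of hot_form in the frame of seat between -0.005 and 0.005 m and z of hot_form in the frame of seat between -0.003 and 0.003 m and angle between the x axis of hot_form and the x axis of rack, either way round below 0.06 rad), for 0.2 s.
At the end, for the whole second after the job is handed in: The hot form rests in the empty seat (within 8 mm along the tube, 5 mm along the rack, 3 mm in height, 0.06 rad), the cooled form likewise in the end seat; the spatula lies flat on the wooden worktop (within 8 mm, 0.1 rad, right side up) clear of the rack; all at rest (all of step 2 and x of cold_form in the frame of end_seat between -0.008 and 0.008 m and y of cold_form in the frame of end_seat between -0.005 and 0.005 m and z of cold_form in the frame of end_seat between -0.003 and 0.003 m and angle between the x axis of cold_form and the x axis of rack, either way round below 0.06 rad and linear speed of each of hot_form, cold_form, spatula below 0.01 m/s and height (world z) of spatula between -0.005 and 0.008 m and angle between spatula's own z axis and vertical below 0.1 rad and contact force between spatula and rack below 0.05 N); the robot touches nothing.
It fails at once if the gripper or the arm touches the hot form (contact force between any of the fingers, the arm and hot_form above 0.3 N).
It fails at once if the hot form is shoved or flung (faster than 0.4 m/s) (linear speed of hot_form above 0.4 m/s).
It fails at once if the hot form touches the cooled form (contact force between hot_form and cold_form above 0.2 N).
It fails at once if the cooled form is shifted by more than 8 mm (distance of cold_form from where it was at the start of the episode above 0.008 m).
It fails at once if the scraper is moved by more than 20 mm (distance of bench_scraper from where it was at the start of the episode above 0.02 m).
It also fails if it takes over 54 s, if anything falls off the work surface, if the arm or the gripper's body presses on something with over 40 N, if the wrist force passes 120 N, or if a joint passes its speed limit or range.

### The arm

A 6-joint arm with a two-finger parallel gripper is mounted at the origin on a cart in front of the work surface, level with it; the furniture and walls round the work are solid. World frame = base frame: x ahead of the robot, y to its left, z up, the work surface at z = 0. Lengths are in m, angles in degrees, forces in N, time in s.
With the tool pointing down it reaches from about 0.4 to 0.825 m from the base axis. Payload 7 kg.
Tool frame: the origin (TCP) lies at the centre of the arm's flange, where the gripper is bolted on; the fingertips stand 178 mm ahead of it and the grasp point (between the pads) lies 159 mm ahead of it (tip_reach is the distance from the TCP to the fingertips, in m); z points along the fingers, y is the line along which they close (so a half turn about z gives the same grasp; the last joint's range is limited). The gripper opens to 88 mm and grips with 3 to 60 N. Pads are 19 mm wide; open, the fingers measure 130 mm over their backs; the gripper's body (78 mm by 193 mm) begins 47 mm behind the grasp point.
Start: joints at [-59.525, 20.546, 0.682, 0, -70.136, -16.507], TCP at [0.163, -0.655, 0.405] pointing down, gripper open.
Joint ranges: [-176.03, 176.03], [-82.01, 121.73], [-58.28, 71.71], [-173.87, 95.51], [-174.79, -0.11], [-173.66, 173.66]. Speed limits (degrees/s): [136.94, 136.94, 172.46, 180, 180, 180].

### API

Orientations are given as [roll, pitch, yaw] about the fixed x, y, z axes, in that order (R = Rz(yaw) Ry(pitch) Rx(roll)).
In Python, from plant import * gives the robot as it stands.
- The arm moves only by the shell command python3 -m handwheel 'ROWS'. ROWS is JSON, a list of rows, each a list of 7 numbers: the opening, from -1 (shut) to 1 (fully open), then the shift along the tool's x, y, z as a fraction of full scale, then the turn, a rotation vector about the tool's x, y, z as a fraction of full scale. A call has 1 to 5 rows; each row shifts and turns the commanded pose from where the row before left it, along the tool's axes as they then stand; what a row does not reach is not made up. Full scale, the value 1, is 0.025 m for a shift and 6 degrees for a turn. A row lasts 1/8 s, in which the tool goes at most 62.5 mm and 10.7 degrees, less where a joint would pass 70% of its speed; a pose out of reach is approached as far as the arm can. A call with a number of a shift or a turn outside -1 to 1 is refused whole. A call with a gripper value outside its range is refused whole. The fingers move at their own pace and stop on an object; the grip force is fixed at half the most. Time passes only in rows, so rows that do not move let the fingers close. It gives the time, the measured TCP pose, the force, the opening and the grip force at its end, in the units of the state.
- get_obs(): the state, without advancing time (a new reading comes with each control period).
- snapshot(name): name is "side" or "top"; returns a dict with "color" (384x512x3 uint8, red, green, blue), "fx", "fy", "cx", "cy" (pixels), "R" (3x3) and "t" (3): a world point X has camera coordinates R X + t. Camera axes: x right, y down, z forward; pixel columns grow to the right and rows downward; lengths in m; the calibration is good to about 2 mm. A picture is of the moment at which its call begins. There is no depth.
- close_job(): hands the job in; it is judged then, once.
The state is a dict: "clock": time; "joint_pos": joint angles; "qvel": joint speeds; "tau": joint torques, N m; "tool_pos": TCP position; "orientation": TCP orientation; "force": force on the tool from outside, world axes, zero at the start; "moment": the same for the moment, N m; "opening": finger opening in m; "gripper_force": force on a finger pad.
Only numpy, scipy, OpenCV 4.12 (cv2) and the standard library are available. Lean on these libraries where they do the work, as an engineer would, in place of code of your own. Each camera call takes 0.05 s, during which the arm holds its last target. There are 200 camera calls.

## Working session

There is one attempt and no reset: what is moved stays moved. The work goes in short steps, Python scripts to look and compute and a shell command to move; the robot and the scene stay as the last step left them, time stands still between calls to the robot, and variables do not carry over. Pictures are saved under pics/ and viewed, at most 10 in all, crops included, and the job is handed in when it is done.

```bash
ls; mkdir -p pics
python3 - <<'E'
from plant import *
import cv2
print(get_obs())
for n in("top","side"):
    s=snapshot(n); cv2.imwrite(f"pics/{n}0.png",s["color"][:,:,::-1]); print(n,{k:s[k] for k in s if k!="color"})
E
```

```text
pics
{'clock': 0.0, 'joint_pos': array([-5.95228584e+01,  2.05918328e+01,  6.34053214e-01, -1.88995026e-02,
       -7.01339688e+01, -1.65082148e+01]), 'qvel': array([-0.00632435,  0.06157884, -0.0308742 , -0.00780264, -0.03171507,
       -0.00074346]), 'tau': array([ 8.43229445e-04, -5.82723391e+01,  2.93057603e+01,  6.99736610e+00,
        6.83259394e-03, -1.50262285e-04]), 'tool_pos': array([ 0.16291115, -0.65485704,  0.4037239 ]), 'orientation': array([ 1.79906985e+02, -9.03862894e-03, -1.66037503e+02]), 'force': array([-0.66773151,  0.0445414 ,  0.79421859]), 'moment': array([-0.0207629, -0.0028211, -0.0108448]), 'gripper_force': 0.0, 'opening': 0.08762438799112071}
top {'fx': 437.98872526022416, 'fy': 437.98872526022416, 'cx': 254.50827991203437, 'cy': 187.98481874047027, 'R': array([[ 0.0046835 , -0.99997664,  0.00497911],
       [-0.985888  , -0.00545062, -0.16731747],
       [ 0.1673407 , -0.00412522, -0.9858905 ]]), 't': array([-0.06186313,  0.59201487,  0.90879357])}
side {'fx': 394.63311008765567, 'fy': 394.63311008765567, 'cx': 260.50386152436107, 'cy': 189.7531098652177, 'R': array([[-0.93164284, -0.36333134, -0.00565282],
       [-0.1712074 ,  0.45261994, -0.87511326],
       [ 0.32051465, -0.8143252 , -0.48388514]]), 't': array([0.52221043, 0.18624786, 0.7020681 ])}
```

View pics/top0.png

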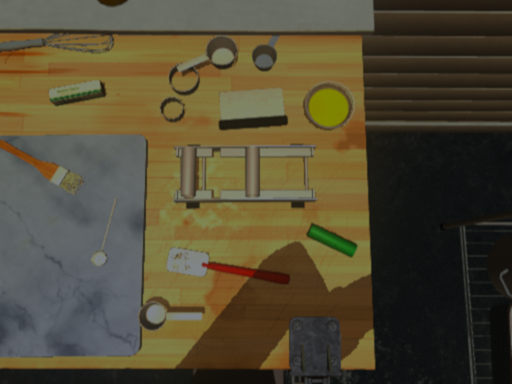

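View pics/side0.png

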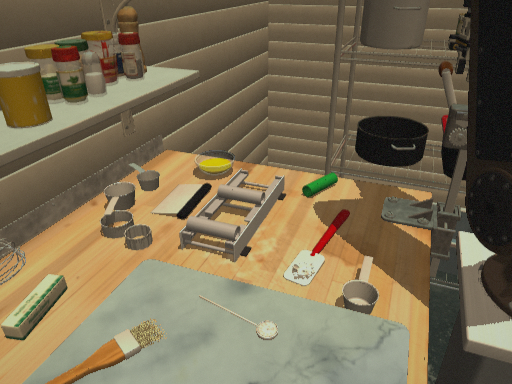

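The top view shows the rack at cols 175–314, rows 145–208. The cold form is in the end seat at (189,170) and the hot form on the flat run at (252,172). The spatula's blade is at (188,262) and its red handle runs to (289,279). The scraper is at (252,108). There are two steel tubes: (189,170), leftmost, is the cold form and (252,172) is the hot one. The green tube at (332,240) is the decoy.

```bash
cat > h.py <<'E'
from plant import *
import cv2, numpy as np
def ray(s,u,v,z):
    d=s["R"].T@np.array([(u-s["cx"])/s["fx"],(v-s["cy"])/s["fy"],1]); c=-s["R"].T@s["t"]
    return c+d*(z-c[2])/d[2]
def proj(s,X):
    c=s["R"]@np.asarray(X)+s["t"]; return np.array([s["fx"]*c[0]/c[2]+s["cx"],s["fy"]*c[1]/c[2]+s["cy"]])
def red(s):
    h=cv2.cvtColor(s["color"],cv2.COLOR_RGB2HSV)
    m=(((h[...,0]<5)|(h[...,0]>172))&(h[...,1]>190)&(h[...,2]>50)).astype(np.uint8)
    n,l,st,c=cv2.connectedComponentsWithStats(m); k=1+st[1:,4].argmax(); return l==k
E
python3 - <<'E'
from h import *
s=snapshot("top"); m=red(s); v,u=np.nonzero(m)
P=np.array([ray(s,a,b,.012)[:2] for a,b in zip(u,v)])
c=P.mean(0); d=np.linalg.svd(P-c)[2][0]; d*=-np.sign(d[1]); t=(P-c)@d
print("n",len(P),"c",c,"dir handle",d,np.degrees(np.arctan2(d[1],d[0])),"ends",c+t.min()*d,c+t.max()*d,"len",np.ptp(t))
i=s["color"]
cr=lambda x0,x1,y0,y1,k:cv2.resize(i[y0:y1,x0:x1],None,fx=k,fy=k,interpolation=cv2.INTER_CUBIC)
a=cr(160,325,135,215,4.8);b=cr(160,325,240,290,4.8)
cv2.imwrite("pics/crop.png",np.vstack([a,b])[:,:,::-1]); print(a.shape,b.shape)
E
```

```text
n 277 c [ 0.4167021  -0.00879536] dir handle [-0.15883794 -0.98730467] -99.13945245290824 ends [0.42683897 0.0542134 ] [ 0.40842921 -0.06021796] len 0.11590278687025762
(384, 792, 3) (240, 792, 3)
```

View pics/crop.png

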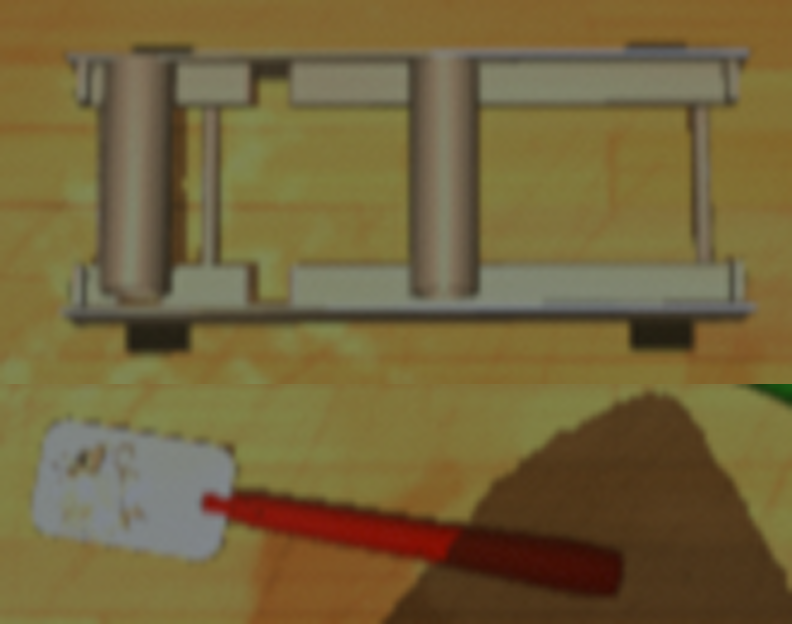

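The crop confirms it: steel hot form at crop (443,175), cold form at (135,180), and the empty seat gap at crop x 252–290. The spatula blade end is at (42,477) and the butt at (622,573).

Run:
```python
from h import *
s=snapshot("top")
A=lambda x,y,z:ray(s,160+(x-2)/4.8,135+(y-2)/4.8,z)
B=lambda x,y,z:ray(s,160+(x-2)/4.8,240+(y-386)/4.8,z)
print("blade end",B(40,477,.007)); print("butt",B(622,573,.008)); print("blade near",B(231,505,.006))
e,b=B(40,477,.007)[:2],B(622,573,.008)[:2]; print("len",np.linalg.norm(e-b),"mid",(e+b)/2,"yaw handle",np.degrees(np.arctan2(*(b-e)[::-1])))
for n,x,y in(("TL",68,58),("TR",748,50),("BL",65,316),("BR",755,311)): print(n,A(x,y,.044))
for n,x,y in(("gapLtop",252,82),("gapRtop",290,82),("gapLb",252,285),("gapRb",290,285)): print(n,A(x,y,.034))
for n,x,z in(("hotL",411,.05),("hotR",478,.05),("coldL",100,.046),("coldR",170,.046)): print(n,A(x,175,z))
print("hot ends",A(444,57,.06),A(444,292,.06)); print("cold ends",A(137,55,.056),A(135,290,.056))
```

```text
blade end [0.43836088 0.13292877 0.007     ]
butt [ 0.39600281 -0.1365496   0.008     ]
blade near [0.42598167 0.0442345  0.006     ]
len 0.27278708672044355 mid [ 0.41718184 -0.00181041] yaw handle -98.93297015001122
TL [0.68609197 0.12221743 0.044     ]
TR [ 0.69185327 -0.19496813  0.044     ]
BL [0.56474008 0.11927601 0.044     ]
BR [ 0.56874496 -0.19588148  0.044     ]
gapLtop [0.67765447 0.03723183 0.034     ]
gapRtop [0.67776091 0.01937159 0.034     ]
gapLb [0.58107262 0.03521474 0.034     ]
gapRb [0.58116852 0.01764621 0.034     ]
hotL [ 0.63008251 -0.03817192  0.05      ]
hotR [ 0.6302587  -0.06893025  0.05      ]
coldL [0.63010066 0.10514569 0.046     ]
coldR [0.63028524 0.0729224  0.046     ]
hot ends [ 0.68332614 -0.05302688  0.06      ] [ 0.5743217 -0.0536384  0.06     ]
cold ends [0.68449953 0.08830172 0.056     ] [0.57508499 0.08591889 0.056     ]
```

```bash
python3 -m handwheel '[[1,-0.89,0.53,0,0,0,0],[1,-0.89,0.53,0,0,0,0],[1,-0.89,0.53,0,0,0,0],[1,-0.89,0.53,0,0,0,0],[1,-0.89,0.53,0,0,0,0]]'
python3 -m handwheel '[[1,-0.89,0.53,0,0,0,0],[1,-0.89,0.53,0,0,0,0],[1,-0.89,0.53,0,0,0,0],[1,-0.89,0.53,0,0,0,0],[1,-0.89,0.53,0,0,0,0]]'
python3 -m handwheel '[[1,-0.89,0.53,0,0,0,0],[1,-0.89,0.53,0,0,0,0],[1,-0.89,0.53,0,0,0,0],[1,-0.89,0.53,0,0,0,0],[1,0,0,0,0,0,0]]'
```

```text
clock: 0.82
tool_pos: [0.2554, -0.5632, 0.4045]
orientation: [180.0, -0.0, -166.0]
force: [0.2, 0.4, 0.5]
opening: 0.0874
gripper_force: 0.0
clock: 1.45
tool_pos: [0.3473, -0.472, 0.4046]
orientation: [180.0, -0.0, -166.0]
force: [-0.4, -0.4, 0.7]
opening: 0.0874
gripper_force: 0.0
clock: 2.08
tool_pos: [0.4214, -0.3988, 0.4045]
orientation: [180.0, 0.0, -165.9]
force: [0.7, 0.1, 0.3]
opening: 0.0877
gripper_force: 0.0
```

Tracking is good. Leg 2 next, then the turn.

```bash
python3 -m handwheel '[[1,-0.22,0.93,0,0,0,0],[1,-0.22,0.93,0,0,0,0],[1,-0.22,0.93,0,0,0,0],[1,-0.22,0.93,0,0,0,0],[1,-0.22,0.93,0,0,0,0]]' >/dev/null
python3 -m handwheel '[[1,-0.22,0.93,0,0,0,0],[1,-0.22,0.93,0,0,0,0],[1,-0.22,0.93,0,0,0,0],[1,-0.22,0.93,0,0,0,0],[1,-0.22,0.93,0,0,0,0]]' >/dev/null
python3 -m handwheel '[[1,-0.22,0.93,0,0,0,0],[1,-0.22,0.93,0,0,0,0],[1,-0.22,0.93,0,0,0,0],[1,-0.22,0.93,0,0,0,0],[1,-0.22,0.93,0,0,0,0]]' >/dev/null
python3 -m handwheel '[[1,-0.22,0.93,0,0,0,0],[1,0,0,0.4,0,0,-0.93],[1,0,0,0.4,0,0,-0.93],[1,0,0,0.4,0,0,-0.93],[1,0,0,0.4,0,0,-0.93]]'
python3 -m handwheel '[[1,0,0,0.4,0,0,-0.93],[1,0,0,0.4,0,0,-0.93],[1,0,0,0.4,0,0,-0.93],[1,0,0,0.4,0,0,-0.93],[1,0,0,0.4,0,0,-0.93]]' >/dev/null
python3 -m handwheel '[[1,0,0,0.4,0,0,-0.93],[1,0,0,0.4,0,0,-0.93],[1,0,0,0.4,0,0,-0.93],[1,0,0,0,0,0,0]]'
```

```text
clock: 4.58
tool_pos: [0.4158, -0.0181, 0.3644]
orientation: [-180.0, 0.0, -143.5]
force: [-0.0, -0.4, -0.4]
opening: 0.0881
gripper_force: 0.0
clock: 5.7
tool_pos: [0.4157, -0.0181, 0.2842]
orientation: [179.9, -0.0, -99.1]
force: [0.3, 0.3, 0.4]
opening: 0.0877
gripper_force: 0.0
```

```bash
python3 -m handwheel '[[1,0,0,0.9,0,0,0],[1,0,0,0.9,0,0,0],[1,0,0,0.9,0,0,0],[1,0,0,0.9,0,0,0],[1,0,0,0.46,0,0,0]]'
python3 -m handwheel '[[-1,0,0,0,0,0,0],[-1,0,0,0,0,0,0],[-1,0,0,0,0,0,0],[-1,0,0,0,0,0,0],[-1,0,0,0,0,0,0]]'
python3 -m handwheel '[[-1,0,0,0,0,0,0],[-1,0,0,0,0,0,0],[-1,0,0,0,0,0,0]]'
```

```text
clock: 6.32
tool_pos: [0.416, -0.0178, 0.1826]
orientation: [180.0, -0.0, -99.2]
force: [0.2, -0.4, -0.2]
opening: 0.0879
gripper_force: 0.0
clock: 6.95
tool_pos: [0.4161, -0.0175, 0.1834]
orientation: [-180.0, 0.0, -99.1]
force: [-0.4, -0.6, -0.1]
opening: 0.0433
gripper_force: 0.0
clock: 7.32
tool_pos: [0.416, -0.0176, 0.1831]
orientation: [180.0, -0.0, -99.1]
force: [0.9, -0.3, 0.5]
opening: 0.0177
gripper_force: 30.0
```

```bash
python3 -m handwheel '[[-1,0,0,-0.6,0,0,0],[-1,0,0,-1,0,0,0],[-1,0,0,-1,0,0,0],[-1,0,0,-1,0,0,0],[-1,0,0,-0.6,0,0,0]]'
python3 -m handwheel '[[-1,0,0,0,0,0,-0.83],[-1,0,0,0,0,0,-0.83],[-1,0,0,0,0,0,0]]'
python3 - <<'E'
from h import *
t=snapshot("top");s=snapshot("side")
cv2.imwrite("pics/lift.png",np.vstack([cv2.resize(x["color"],(800,600))[r:r+300] for x,r in((t,250),(s,200))])[:,:,::-1])
E
```

```text
clock: 7.95
tool_pos: [0.416, -0.0176, 0.2893]
orientation: [-179.9, 0.0, -99.1]
force: [1.0, 0.1, -0.5]
opening: 0.0176
gripper_force: 30.0
clock: 8.32
tool_pos: [0.4159, -0.0176, 0.2881]
orientation: [180.0, -0.0, -89.1]
force: [1.1, 0.3, -0.4]
opening: 0.0178
gripper_force: 30.0
```

View pics/lift.png

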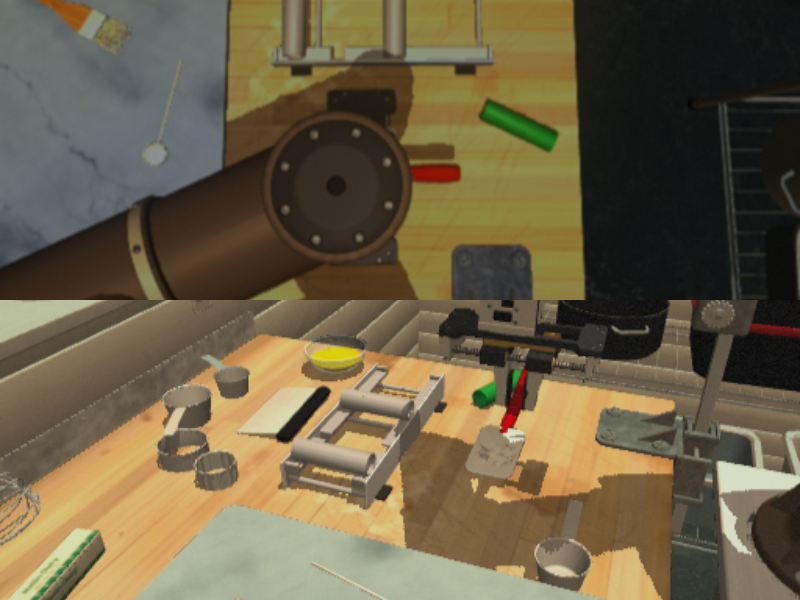

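The spatula is held level, with the blade pointing left (side view about (498,450)). Now I carry it behind the hot form.

```bash
python3 -m handwheel '[[-1,0.6,-0.5,0,0,0,0],[-1,0.98,-0.85,0,0,0,0],[-1,0.98,-0.85,0,0,0,0],[-1,0.98,-0.85,0,0,0,0],[-1,0.98,-0.85,0,0,0,0]]' >/dev/null
python3 -m handwheel '[[-1,0.98,-0.85,0,0,0,0],[-1,0.98,-0.85,0,0,0,0],[-1,0.98,-0.85,0,0,0,0],[-1,0.98,-0.85,0,0,0,0],[-1,0.98,-0.85,0,0,0,0]]' 
python3 -m handwheel '[[-1,0.4,-0.35,0,0,0,0],[-1,0,0,0.7,0,0,0],[-1,0,0,0.7,0,0,0],[-1,0,0,0.4,0,0,0],[-1,0,0,0,0,0,0]]'
python3 - <<'E'
from h import *
t=snapshot("top");s=snapshot("side")
a=cv2.resize(t["color"][130:220,150:350],(800,360),interpolation=cv2.INTER_CUBIC)
b=cv2.resize(s["color"][165:265,170:350],(432,240),interpolation=cv2.INTER_CUBIC)
im=np.zeros((600,800,3),np.uint8); im[:360]=a; im[360:,:432]=b
cv2.imwrite("pics/pre.png",im[:,:,::-1])
E
```

```text
clock: 9.68
tool_pos: [0.624, -0.2508, 0.2875]
orientation: [179.9, 0.0, -89.2]
force: [0.1, 0.6, -0.4]
opening: 0.0177
gripper_force: 30.0
clock: 10.3
tool_pos: [0.6317, -0.2592, 0.2419]
orientation: [179.9, 0.0, -89.1]
force: [0.5, 0.8, -0.0]
opening: 0.0178
gripper_force: 30.0
```

View pics/pre.png

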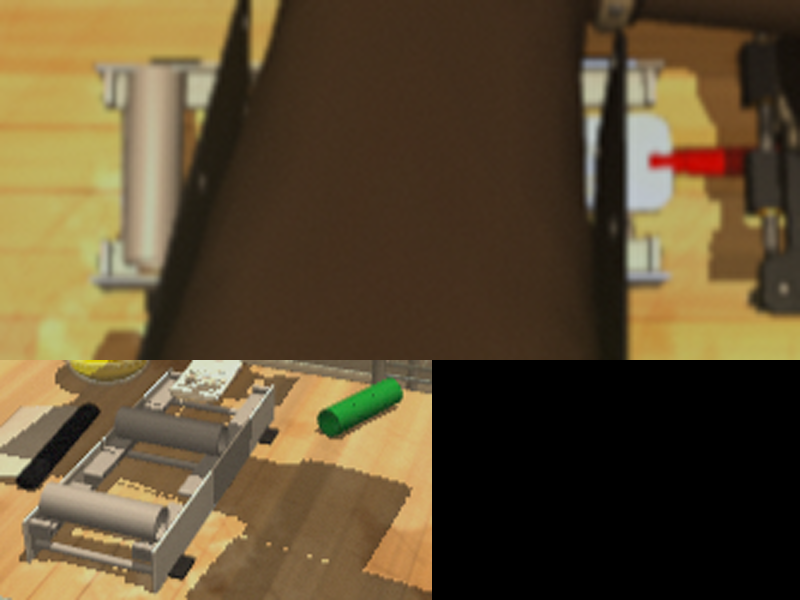

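The top view is blocked by the arm, but it shows the blade between the rails. The side crop shows the blade behind the hot form, with clearance. I'll descend to pushing height and check with projected marks.

```bash
python3 -m handwheel '[[-1,0,0,0.36,0,0,0],[-1,0,0,0,0,0,0],[-1,0,0,0,0,0,0]]'
python3 - <<'E'
from h import *
s=snapshot("side"); o=get_obs(); T=o["tool_pos"]; print(T)
x0,y0,k=170,150,8
b=cv2.resize(s["color"][y0:y0+75,x0+20:x0+120],(800,600),interpolation=cv2.INTER_CUBIC)
e=np.array([T[0]-.0027,T[1]+.1535,T[2]-.183+.005])
def mk(X,c): p=proj(s,X); q=((p-[x0+20,y0]+.5)*k).astype(int); cv2.circle(b,tuple(map(int,q)),5,c,-1); print(X,p,q)
for dx in(-.027,0,.027): mk(e+[dx,0,0],(255,0,0))
r=np.array([.6285,-.0535,.05])
for dz in(-.016,0,.016): mk(r+[-.054,0,dz],(0,0,255))
cv2.imwrite("pics/pre2.png",b[:,:,::-1])
E
```

```text
clock: 10.78
tool_pos: [0.6323, -0.2598, 0.2342]
orientation: [-180.0, -0.0, -89.1]
force: [0.9, -0.5, 0.0]
opening: 0.0178
gripper_force: 30.0
[ 0.63238417 -0.25976617  0.23433785]
[ 0.60268417 -0.10626617  0.05633785] [260.09679067 183.82590307] [564 274]
[ 0.62968417 -0.10626617  0.05633785] [249.79407361 181.98516239] [482 259]
[ 0.65668417 -0.10626617  0.05633785] [239.67484467 180.17720472] [401 245]
[ 0.5745 -0.0535  0.034 ] [263.19475112 204.40959144] [589 439]
[ 0.5745 -0.0535  0.05  ] [263.17834239 198.43316718] [589 391]
[ 0.5745 -0.0535  0.066 ] [263.16165066 192.35367162] [589 342]
```

View pics/pre2.png

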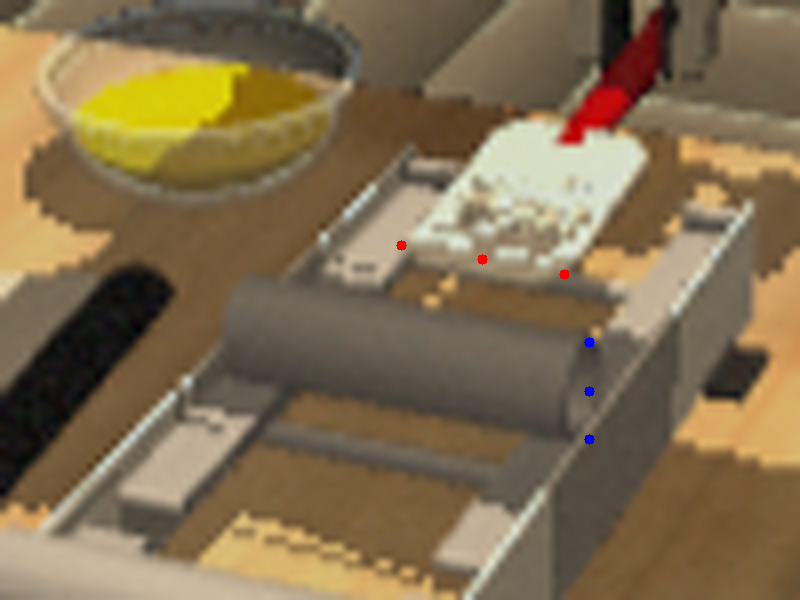

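The projected marks (blade corners at (401,245) and (564,274), form end at (589,391)) agree with the image. I'll approach and push slowly, stopping short of the pin.

```bash
python3 -m handwheel '[[-1,-0.3,0,0,0,0,0],[-1,-0.34,0,0,0,0,0],[-1,-0.34,0,0,0,0,0],[-1,-0.2,0,0,0,0,0],[-1,-0.15,0,0,0,0,0]]' | grep -E "tool_pos|^force"
python3 -m handwheel '[[-1,-0.1,0,0,0,0,0],[-1,-0.15,0,0,0,0,0],[-1,-0.15,0,0,0,0,0],[-1,-0.15,0,0,0,0,0],[-1,-0.15,0,0,0,0,0]]'| grep -E "tool_pos|^force"
python3 -m handwheel '[[-1,-0.15,0,0,0,0,0],[-1,-0.15,0,0,0,0,0],[-1,-0.15,0,0,0,0,0],[-1,-0.15,0,0,0,0,0],[-1,-0.15,0,0,0,0,0]]'| grep -E "tool_pos|^force"
python3 - <<'E'
from h import *
s=snapshot("side"); T=get_obs()["tool_pos"]; print(T)
b=cv2.resize(s["color"][155:255,170:290],(720,600),interpolation=cv2.INTER_CUBIC)
cv2.imwrite("pics/push1.png",b[:,:,::-1])
for y in(-.02,-.01,0,.0278): print(y,(proj(s,[.5745,y,.05])-[170,155]+.5)*6)
E
```

```text
tool_pos: [0.6319, -0.226, 0.2342]
force: [1.0, -0.9, -0.1]
tool_pos: [0.6315, -0.2088, 0.2342]
force: [0.2, 0.2, -0.4]
tool_pos: [0.6312, -0.19, 0.2342]
force: [0.4, 0.1, -0.7]
[ 0.63124587 -0.18966347  0.23417558]
-0.02 [529.75504878 306.09393314]
-0.01 [519.71608737 319.29538416]
0 [509.48745336 332.74625876]
0.0278 [480.00905806 371.51098513]
```

View pics/push1.png

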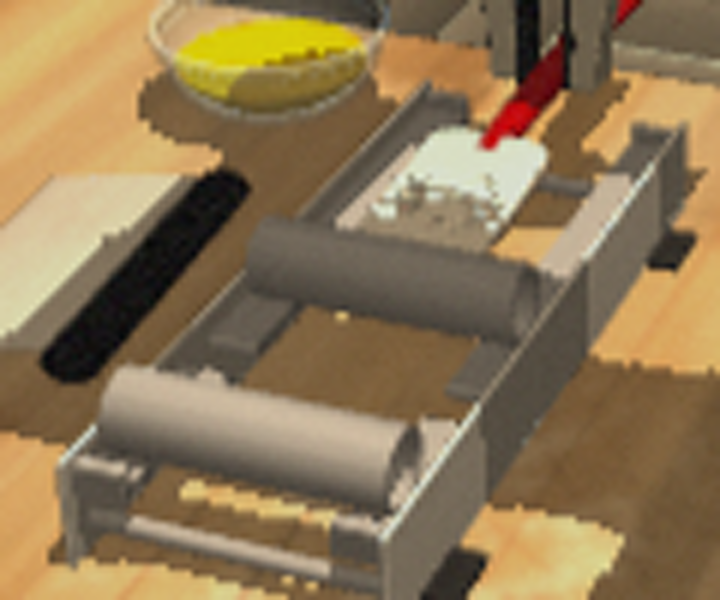

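The form is at rim (525,300), y≈-0.02 as predicted, square and in contact with the blade. Continuing: the blade may go to TCP y≈-0.148, which is past the pin but clear of a seated form.

```bash
python3 -m handwheel '[[-1,-0.1,0,0,0,0,0],[-1,-0.15,0,0,0,0,0],[-1,-0.15,0,0,0,0,0],[-1,-0.15,0,0,0,0,0],[-1,-0.15,0,0,0,0,0]]'| grep -E "tool_pos|^force"
python3 -m handwheel '[[-1,-0.15,0,0,0,0,0],[-1,-0.15,0,0,0,0,0],[-1,-0.12,0,0,0,0,0],[-1,-0.08,0,0,0,0,0],[-1,-0.08,0,0,0,0,0]]'| grep -E "tool_pos|^force"
python3 -m handwheel '[[-1,-0.08,0,0,0,0,0],[-1,-0.08,0,0,0,0,0],[-1,-0.08,0,0,0,0,0],[-1,-0.08,0,0,0,0,0],[-1,0,0,0,0,0,0]]'| grep -E "tool_pos|^force"
python3 - <<'E'
from h import *
s=snapshot("side"); T=get_obs()["tool_pos"]; print(T)
b=cv2.resize(s["color"][155:255,170:290],(720,600),interpolation=cv2.INTER_CUBIC)
cv2.imwrite("pics/push2.png",b[:,:,::-1])
for y,z in((.015,.05),(.0278,.046),(.0278,.062),(.0878,.046),(.0878,.062)): print(y,z,(proj(s,[.5735,y,z])-[170,155]+.5)*6)
E
```

```text
tool_pos: [0.6309, -0.1725, 0.2341]
force: [0.6, -0.5, -0.5]
tool_pos: [0.6307, -0.1581, 0.2342]
force: [0.7, 0.1, -1.4]
tool_pos: [0.6306, -0.1501, 0.2342]
force: [0.1, 0.0, -0.9]
[ 0.63061186 -0.15016892  0.23414773]
0.015 0.05 [496.35405879 353.93667883]
0.0278 0.046 [482.82253572 381.54130426]
0.0278 0.062 [481.97828676 343.33265934]
0.0878 0.046 [413.76076328 473.20591868]
0.0878 0.062 [412.18226097 433.52201099]
```

View pics/push2.png

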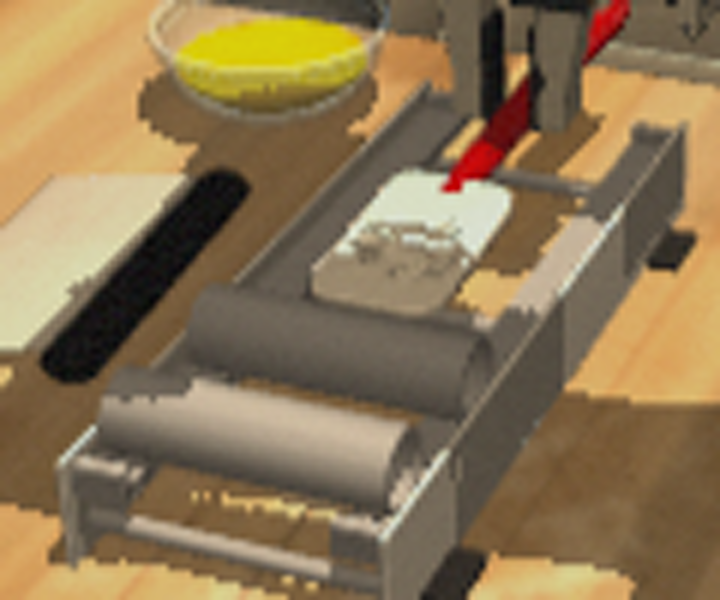

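The hot form's rim is at (478,372). That matches the seat prediction with the same small offset as the cold form, so it is seated, and there is a visible gap to the blade. Now I retreat and carry the spatula back.

```bash
python3 -m handwheel '[[-1,0.3,0,0,0,0,0],[-1,0.6,0,0,0,0,0],[-1,0.9,0,0,0,0,0],[-1,0.9,0,0,0,0,0],[-1,0.9,0,0,0,0,0]]' | grep -E "tool_pos|^force"
python3 -m handwheel '[[-1,0,0,-0.5,0,0,0],[-1,0,0,-0.9,0,0,0],[-1,0,0,-0.9,0,0,0],[-1,-0.5,0.4,0,0,0,0],[-1,-0.93,0.79,0,0,0,0]]' | grep -E "tool_pos|^force"
python3 -m handwheel '[[-1,-0.93,0.79,0,0,0,0],[-1,-0.93,0.79,0,0,0,0],[-1,-0.93,0.79,0,0,0,0],[-1,-0.93,0.79,0,0,0,0],[-1,-0.93,0.79,0,0,0,0]]' | grep -E "tool_pos|^force"
python3 -m handwheel '[[-1,-0.93,0.79,0,0,0,0],[-1,-0.93,0.79,0,0,0,0],[-1,-0.93,0.79,0,0,0,0],[-1,-0.5,0.4,0,0,0,0],[-1,0,0,0,0,0,0]]'
```

```text
tool_pos: [0.6318, -0.2424, 0.2341]
force: [0.8, 0.2, -1.5]
tool_pos: [0.6011, -0.2047, 0.2914]
force: [0.5, 0.0, -0.9]
tool_pos: [0.4996, -0.0894, 0.2913]
force: [-0.5, 0.1, -0.9]
clock: 17.18
tool_pos: [0.4294, -0.0086, 0.2916]
orientation: [-180.0, 0.0, -89.0]
force: [0.8, -0.8, -0.7]
opening: 0.0174
gripper_force: 30.0
```

Lower to TCP z 0.184, slow at the end.

```bash
python3 -m handwheel '[[-1,0,0,0.7,0,0,0],[-1,0,0,0.9,0,0,0],[-1,0,0,0.9,0,0,0],[-1,0,0,0.9,0,0,0],[-1,0,0,0.5,0,0,0]]' | grep -E "tool_pos|^force"
python3 -m handwheel '[[-1,0,0,0.2,0,0,0],[-1,0,0,0.12,0,0,0],[-1,0,0,0.07,0,0,0],[-1,0,0,0,0,0,0]]' | grep -E "tool_pos|^force"
```

```text
tool_pos: [0.4304, -0.0095, 0.193]
force: [0.2, -0.3, -0.3]
tool_pos: [0.4308, -0.009, 0.1847]
force: [-0.5, -0.2, -1.1]
```

```bash
python3 -m handwheel '[[-1,0,0,0.06,0,0,0],[-1,0,0,0,0,0,0],[-0.5,0,0,0,0,0,0],[0,0,0,0,0,0,0],[0.5,0,0,0,0,0,0]]' | grep -E "tool_pos|^force|open"
python3 -m handwheel '[[1,0,0,0,0,0,0],[1,0,0,0,0,0,0],[1,0,0,0,0,0,0],[1,0,0,-0.2,0,0,0],[1,0,0,-0.5,0,0,0]]' | grep -E "tool_pos|^force|open"
python3 -m handwheel '[[1,0,0,-0.9,0,0,0],[1,0,0,-0.9,0,0,0],[1,0,0,-0.9,0,0,0],[1,0,0,-0.9,0,0,0],[1,0,0,-0.9,0,0,0]]' | grep -E "tool_pos|^force|open"
python3 -m handwheel '[[1,0.9,0,0,0,0,0],[1,0.9,0,0,0,0,0],[1,0.9,0,0,0,0,0],[1,0.9,0,0,0,0,0],[1,0.9,0,0,0,0,0]]' >/dev/null
python3 -m handwheel '[[1,0.9,0,0,0,0,0],[1,0.9,0,0,0,0,0],[1,0.9,0,0,0,0,0],[1,0.9,0,0,0,0,0],[1,0,0,0,0,0,0]]' | grep -E "clock|tool_pos|^force|open"
python3 - <<'E'
from h import *
t=snapshot("top");s=snapshot("side")
im=np.vstack([cv2.resize(t["color"][130:300,150:350],(706,600))[:330],cv2.resize(s["color"][155:295,170:370],(706,494))[:270]])
im=np.vstack([cv2.resize(t["color"][135:295,155:355],(400,320),interpolation=cv2.INTER_CUBIC),cv2.resize(s["color"][165:300,170:370],(400,270),interpolation=cv2.INTER_CUBIC)])
cv2.imwrite("pics/fin.png",im[:,:,::-1])
E
```

```text
tool_pos: [0.4306, -0.0091, 0.1829]
force: [0.2, -0.6, 1.0]
opening: 0.0363
tool_pos: [0.4305, -0.0092, 0.2007]
force: [0.7, 0.3, 0.4]
opening: 0.0847
tool_pos: [0.4304, -0.0092, 0.3147]
force: [0.7, -0.7, -0.5]
opening: 0.0874
clock: 21.42
tool_pos: [0.4335, -0.2125, 0.3137]
force: [-0.5, 0.5, -0.2]
opening: 0.0876
```

View pics/fin.png

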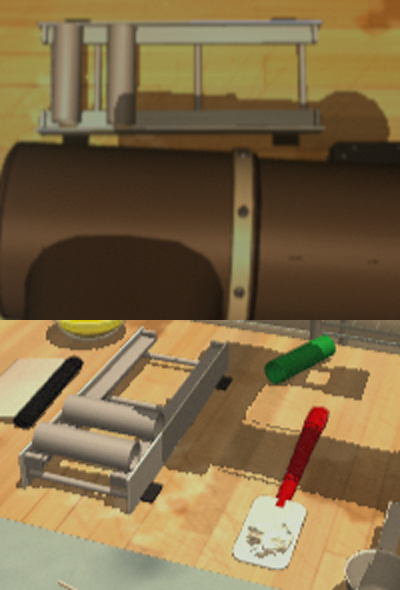

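In the top view the hot form is at (121,75), over the seat and 60 mm from the cold form at (66,75). The spatula lies flat on wood at (285,480), clear of the rack.

```bash
python3 -c "from plant import *; print(close_job())"
```

```text
the job is handed in; nothing more can be done
None
```

I rolled the hot form into the empty seat with the spatula alone. The final pictures show the cold form and scraper where they were and the spatula flat on bare wood; I handed in at about 21.5 s, but no verdict came back.

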